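# Medium rolling pin out of a drawer that will not open fully

### The arm

A 6-joint arm with a two-finger parallel gripper is mounted at the origin on the work surface. World frame = base frame: x ahead of the robot, y to its left, z up, the work surface at z = 0. Lengths are in m, angles in rad, forces in N, time in s.
With the tool pointing down it reaches from about 0.3 to 0.775 m from the base axis. Payload 14.6 kg.
Tool frame: the origin (TCP) lies on the centre line of the jaws, within the pads' length; the fingertips stand 11 mm ahead of it and the grasp point (between the pads) lies 8 mm behind it; y points along the fingers, x is the direction in which the jaws open and shut, and the axes are right-handed (so a half turn about y gives the same grasp; the last joint's range is limited). The gripper opens to 94 mm and grips with 3 to 60 N. Pads are 16 mm wide; open, the fingers measure 119 mm over their backs; the gripper's body (75 mm by 177 mm) begins 78 mm behind the grasp point.
Start: joints at [-1.393, 0.3, 1.521, -0, 1.321, -0.067], TCP at [0.133, -0.534, 0.216] pointing down, gripper open.
Joint ranges: [-3.03, 3.03], [-0.79, 2.21], [0.23, 2.52], [-1.04, 4.18], [0, 3.07], [-2.55, 2.55]. Speed limits (rad/s): [2.22, 2.22, 2.57, 3.14, 3.14, 3.14].

### API

Orientations are given as [roll, pitch, yaw] about the fixed x, y, z axes, in that order (R = Rz(yaw) Ry(pitch) Rx(roll)).
In Python, from station import ctrl, imaging gives the robot as it stands. The module is installed in compiled form; this text tells all that it offers.
- The arm moves only by the tool apply_moves, never from a script. Its argument "deltas" is a list of rows, each an object with "dp": the shift along the tool's x, y, z in m, a list of three; "roll": the turn about the tool's y in rad; "grip": the closure, from -1 (fully open) to 1 (shut). In form: [{"dp": [tx, ty, tz], "roll": roll, "grip": grip}, ...]. A call has 1 to 10 rows; each row shifts and turns the commanded pose from where the row before left it, along the tool's axes as they then stand; what a row does not reach is not made up. A row lasts 1/8 s, in which the tool goes at most 62.5 mm and 10.7 degrees, less where a joint would pass 70% of its speed; a pose out of reach is approached as far as the arm can. A call with a gripper value outside its range is refused whole. The fingers move at their own pace and stop on an object; "newtons" is the grip in N (left out, the last holds). Time passes only in rows, so rows that do not move let the fingers close. It gives the time, the measured TCP pose, the force and the opening at its end, in the units of the state.
- ctrl.get_obs(): the state, without advancing time (a new reading comes with each control period).
- imaging.camera(name): name is "scene" or "top" or "wrist"; returns the picture (420x560x3 uint8, blue, green, red); there is no depth.
- imaging.camera_info(name): a dict with "K" (3x3 intrinsics, pixels), "D" ([k1, k2, p1, p2, k3] as OpenCV has them; the pictures are not rectified), "world_from_camera" (4x4, takes a point from camera to world coordinates). Camera axes: x right, y down, z forward; pixel columns grow to the right and rows downward; lengths in m; the calibration is good to about 2 mm. A picture is of the moment at which its call begins: read the wrist's pose just before it. camera_info takes no time and is no camera call; for the wrist camera it gives the pose at the moment of the call.
- ctrl.hand_in(): hands the job in, once; it reports no verdict.
The state is a dict: "time_s": time; "qpos": joint angles; "joint_vel": joint speeds; "tau": joint torques, N m; "ee_pos": TCP position; "eef_rot": TCP orientation; "force": force on the tool from outside, world axes, zero at the start; "moment": the same for the moment, N m; "grip_width": finger opening in m.
Only numpy, scipy, OpenCV 4.12 (cv2) and the standard library are available. Lean on these libraries where they do the work, as an engineer would, in place of code of your own. Each camera call takes 0.05 s, during which the arm holds its last target. There are 200 camera calls.

### The job

The cabinet's drawer will not open any further, and its three wooden rolling pins reach back under the cabinet's top. Take the medium-thick pin, tilt its free end up over the drawer front while its rear is still under the top, draw it out diagonally, and finish while holding it in the gripper, still, the whole pin well above the cabinet's top and touching nothing else. Leave the thin and the thick pin lying in the drawer and do not disturb the things on the counter.

Things in the scene. Friction and masses are not known exactly. Their poses are not given: they have to be found in the camera images.
- cabinet: low cabinet fixed on the counter, drawer stuck run out at its stop (it moves neither way), small door ajar below it. Origin: on the counter, centred below the cabinet's front edge; x points out of the drawer (roughly away from the robot), z up. In mm: cabinet x -160 to 0, y -158 to 158, top board z 171 (underside) to 183. The swung door stays below z 90
- drawer (a point): point on the drawer's floor, under the cabinet's front edge, mid-width (cabinet x 0, y 0, z 105 mm; same axes). In cabinet mm: drawer inside x -115 to 165, y -135 to 135; side walls up to z 145; front panel x 165 to 177, up to z 171, its bar handle out to x 196. Only x 0 to 165 is open above, the rest is under the top board. Ribs 8 high at y -40 and 40 make three lanes
- medium_center (a point): centre (on the axis, half-way along) of the medium rolling pin: plain wood, 260 mm long over all, barrel 29 mm thick and 164 mm long, with thinner handles 16 mm thick at both ends, about 0.13 kg. It lies in any of the three lanes, its rear about 105 mm under the top. Its x axis runs along it, level, out of the drawer
- medium_front (a point): tip of the medium pin's handle that lies at the drawer front, on the axis, 130 mm from the centre
- medium_rear (a point): tip of the medium pin's other handle, under the top board, on the axis, 130 mm from the centre
- thin_center (a point): centre of the thin rolling pin, same wood and length (260 mm), barrel 20 mm thick, handles 14 mm; lies in another lane
- thick_center (a point): centre of the thick rolling pin, same wood and length (260 mm), barrel 38 mm thick, handles 16 mm; lies in another lane
- cup: white plastic tea cup, 72 mm across, 75 mm high; bystander. Origin at the centre of its underside
- lid: round aluminium pot lid with knob, 180 mm across, 47 mm high, lying on the counter; bystander. Origin at the centre of its underside
- holder: flat red silicone pot holder ring, 170 mm across, 10 mm thick; bystander. Origin at the centre of its underside
- bowl: steel bowl, 110 mm across, 50 mm high; bystander. Origin at the centre of its underside
- jar: amber glass jar, 64 mm across, 100 mm high; bystander. Origin at the centre of its underside

How it is judged:
On the way:
1. the medium pin's front end is up over the drawer front while its rear end is still under the cabinet's top (z of medium_front in the frame of cabinet above 0.172 m and x of medium_rear in the frame of cabinet below -0.01 m and z of medium_rear in the frame of cabinet below 0.171 m), for 0.05 s.
At the end, for the whole second after the job is handed in: The medium pin is gripped by the fingers and at rest, both its ends at least 30 mm above the cabinet's top (z over 213 mm), touching neither the cabinet nor the other pins; the thin and the thick pin lie in the drawer (height (world z) of each of medium_front, medium_rear above 0.213 m and contact force between medium and the fingers above 1.5 N and contact force between medium and cabinet below 0.1 N and contact force between medium and thin below 0.1 N and contact force between medium and thick below 0.1 N and linear speed of medium below 0.03 m/s and z of thin_center in the frame of cabinet between 0.1 and 0.15 m and x of thin_center in the frame of cabinet between -0.06 and 0.1 m and y of thin_center in the frame of cabinet between -0.14 and 0.14 m and z of thick_center in the frame of cabinet between 0.1 and 0.15 m and x of thick_center in the frame of cabinet between -0.06 and 0.1 m and y of thick_center in the frame of cabinet between -0.14 and 0.14 m); the arm keeps its last pose, push and grip.
It fails at once if the thin or the thick pin is lifted out of the drawer (z of any of thin_center, thick_center in the frame of cabinet above 0.185 m).
It fails at once if a thing on the counter is moved by more than 30 mm (distance of any of cup, lid, holder, bowl, jar from where it was at the start of the episode above 0.03 m).
It also fails if it takes over 40 s, if anything falls off the work surface, if the arm or the gripper's body presses on something with over 40 N, if the wrist force passes 120 N, or if a joint passes its speed limit or range.

## Working session

There is one attempt and no reset: what is moved stays moved. The work goes in short steps, Python scripts to look and compute and a tool call to move; the robot and the scene stay as the last step left them, time stands still between calls to the robot, and variables do not carry over. Pictures are saved under pics/ and viewed, about 8 in all and at most 12, crops included, and the job is handed in when it is done.

Besides the shell and the picture viewer there is one more tool, called after "Emit:" as a command line: name --argument value ..., lists and objects as JSON in quotes. apply_moves: Moves the arm, as the interface text tells. Its arguments: {"type":"object","properties":{"deltas":{"type":"array"},"newtons":{"type":"number"}},"required":["deltas"]}

```bash
mkdir -p pics
python3 - <<'E'
from station import ctrl, imaging
import cv2,numpy as np
o=ctrl.get_obs();print(o)
for n in("scene","top"):
    i=imaging.camera_info(n);print(n,np.round(i["K"],1).tolist(),i["D"],np.round(i["world_from_camera"],4).tolist())
    cv2.imwrite(f"pics/{n}0.png",imaging.camera(n))
E
```

```text
{'time_s': 0.0, 'qpos': array([-1.39259556e+00,  3.00463169e-01,  1.52157645e+00, -2.12773519e-05,
        1.32072128e+00, -6.65796414e-02]), 'joint_vel': array([ 0.00215781,  0.00079584,  0.00151112, -0.00048107,  0.00040971,
       -0.00242213]), 'tau': array([ 2.63037065e-03, -5.31800687e+01, -3.52735198e+01,  7.09642796e-02,
        2.43620243e-02, -8.86244379e-05]), 'ee_pos': array([ 0.13324643, -0.53335321,  0.21589264]), 'eef_rot': array([-1.57073917e+00,  1.16701915e-03, -1.32601061e+00]), 'force': array([-0.48454656,  0.15528081,  0.99104341]), 'moment': array([ 0.00105482, -0.01173121, -0.00243989]), 'grip_width': 0.09408081597735311}
scene [[490.4, 0.0, 274.3], [0.0, 490.4, 209.2], [0.0, 0.0, 1.0]] [-0.05717652  0.          0.          0.          0.        ] [[-0.529, 0.6984, -0.4821, 1.201], [0.8486, 0.4413, -0.2919, 0.422], [0.0089, -0.5635, -0.8261, 1.278], [0.0, 0.0, 0.0, 1.0]]
top [[517.4, 0.0, 287.1], [0.0, 517.4, 204.5], [0.0, 0.0, 1.0]] [-0.19074225  0.          0.          0.          0.        ] [[-0.0128, -0.9944, 0.1047, 0.3467], [-0.9999, 0.0138, 0.0089, -0.0062], [-0.0103, -0.1045, -0.9945, 1.677], [0.0, 0.0, 0.0, 1.0]]
```

View pics/scene0.png

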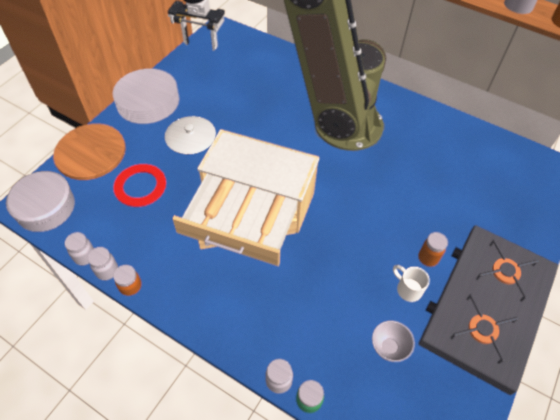

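View pics/top0.png

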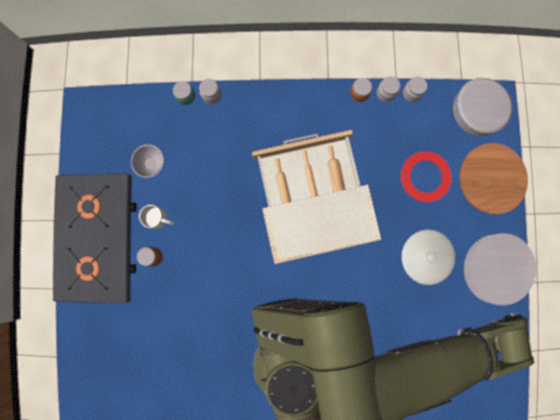

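The scene view shows the three pins in the open drawer, at about (218,200), (243,210) and (271,215). In the top view they are at (282,180), (309,173) and (335,167), and the cabinet-top corners are near (263,208), (368,187), (380,238) and (275,262). I'll enlarge both views.

Run:
```python
import cv2,numpy as np
a=cv2.imread("pics/top0.png")[120:270,245:395];b=cv2.imread("pics/scene0.png")[125:265,170:325]
a=cv2.resize(a,(600,600),interpolation=cv2.INTER_CUBIC)
cv2.imwrite("pics/crop_top.png",a)
cv2.imwrite("pics/crop_scene.png",cv2.resize(b,None,fx=4,fy=4,interpolation=cv2.INTER_CUBIC))
```

```text
(no output)
```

View pics/crop_top.png

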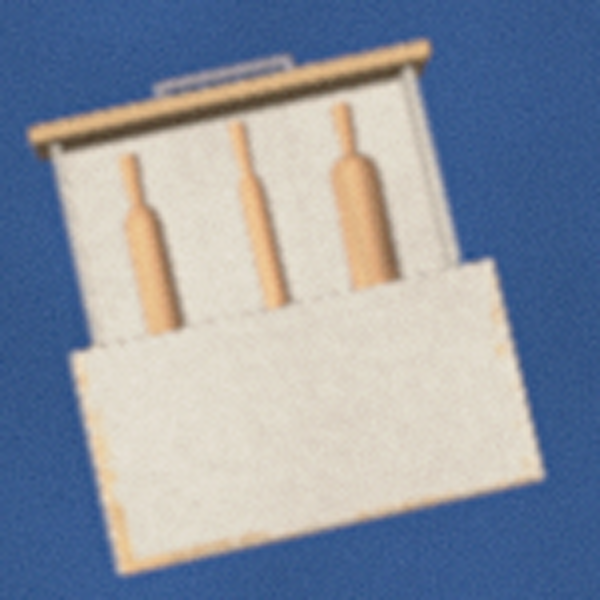

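View pics/crop_scene.png

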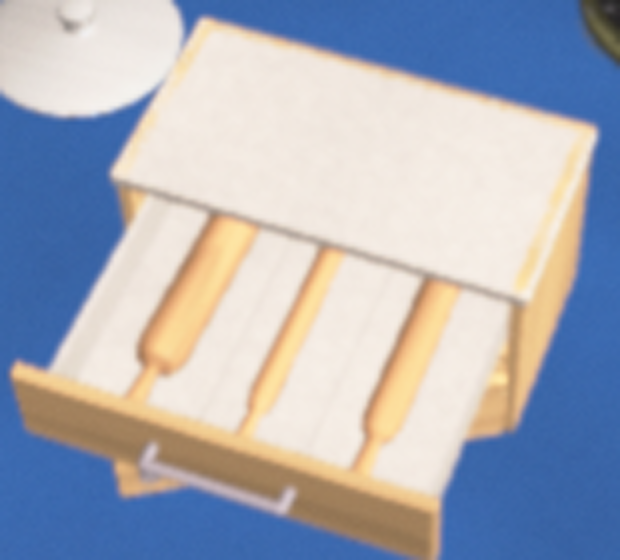

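Medium pin is the left lane (cabinet +y): top crop shows its tip (129,155), shoulder (140,208), edge crossing (166,330). Scene crop shows its shoulder at (380,430) and edge crossing at (437,283). Next is the pose fit.

```bash
cat > h.py <<'E'
import cv2,numpy as np
from scipy.optimize import least_squares
from station import ctrl,imaging
I={n:imaging.camera_info(n) for n in("scene","top")}
def proj(i,P):
    T=np.linalg.inv(i["world_from_camera"])
    return cv2.projectPoints(np.atleast_2d(P).astype(float),cv2.Rodrigues(T[:3,:3])[0],T[:3,3],np.array(i["K"]),np.array(i["D"]))[0][:,0]
def ct(x): # crop px -> full
    return np.array(x)/4-.375+[245,120]
def cs(x): return np.array(x)/4-.375+[170,125]
def W(p,P):
    c,s=np.cos(p[2]),np.sin(p[2]);P=np.atleast_2d(P)
    return np.c_[p[0]+c*P[:,0]-s*P[:,1],p[1]+s*P[:,0]+c*P[:,1],P[:,2]]
E
python3 - <<'E'
from h import *
C=np.array([[0,.158,.183],[0,-.158,.183],[-.16,-.158,.183],[-.16,.158,.183]])
t=ct([[71,352],[493,260],[545,477],[122,575]]);s=cs([[527,301],[112,176],[207,18],[597,128]])
f=lambda p:np.r_[proj(I["top"],W(p,C))-t,proj(I["scene"],W(p,C))-s].ravel()
r=least_squares(f,[.5,0,0]);print("cab",r.x,np.round(r.fun,1))
p=r.x
# per view
for n,u in(("top",t),("scene",s)):
    print(n,least_squares(lambda p:(proj(I[n],W(p,C))-u).ravel(),p).x)
# pin axis: y, slope, z from barrel points; along-axis free
def g(q): # y,yaw,z ; x of tip, shoulder both
    y,a,z,xt,xs=q
    X=np.array([[xt,y+a*xt,z],[xs,y+a*xs,z]]);w=W(p,X)
    return np.r_[proj(I["top"],w)-ct([[129,155],[140,208]]),proj(I["scene"],w[1:])-cs([[380,430]])].ravel()
r=least_squares(g,[.08,0,.12,.155,.107]);print("pin",r.x,np.round(r.fun,1))
print("world tip,shoulder,centre",W(p,[[r.x[3],r.x[0]+r.x[1]*r.x[3],r.x[2]],[r.x[3]-.13,r.x[0]+r.x[1]*(r.x[3]-.13),r.x[2]]]))
E
```

```text
cab [ 0.52532479 -0.07446663  0.20490187] [-0.4  0.9 -0.3  0.6 -0.6 -0.3 -1.4 -0.8  0.1 -1.  -0.7 -1.2 -1.8  0.1
 -0.1  0.5]
top [ 0.5255582  -0.07623533  0.20775981]
scene [ 0.5255764  -0.07249545  0.20133332]
pin [ 0.09426426 -0.07482163  0.12687421  0.14630871  0.10370434] [ 0.  -0.  -0.8  0.4 -0.8 -0.1]
world tip,shoulder,centre [[0.65162022 0.03687725 0.12687421]
 [0.52236057 0.01994934 0.12687421]]
```

Emit:
apply_moves --deltas '[{"dp": [0,-0.045,0],"roll": 0,"grip": 0.05},{"dp": [0,-0.045,0],"roll": 0,"grip": 0.05},{"dp": [0,-0.045,0],"roll": 0,"grip": 0.05},{"dp": [-0.03,0,0.0445],"roll": 0,"grip": 0.05},{"dp": [-0.03,0,0.0445],"roll": 0,"grip": 0.05},{"dp": [-0.03,0,0.0445],"roll": 0,"grip": 0.05},{"dp": [-0.03,0,0.0445],"roll": 0,"grip": 0.05},{"dp": [-0.03,0,0.0445],"roll": 0,"grip": 0.05},{"dp": [-0.03,0,0.0445],"roll": 0,"grip": 0.05},{"dp": [-0.03,0,0.0445],"roll": 0,"grip": 0.05}]'

```text
time_s: 1.35
ee_pos: [0.3854, -0.2528, 0.3513]
eef_rot: [-1.571, 0.0, -1.326]
force: [0.5, -1.5, 0.4]
grip_width: 0.0447
```

Emit:
apply_moves --deltas '[{"dp": [-0.03,0,0.0445],"roll": 0,"grip": 0.05},{"dp": [-0.03,0,0.0445],"roll": 0,"grip": 0.05},{"dp": [-0.03,0,0.0445],"roll": 0,"grip": 0.05},{"dp": [-0.03,0,0.0445],"roll": 0,"grip": 0.05},{"dp": [-0.03,0,0.0445],"roll": 0,"grip": 0.05},{"dp": [-0.03,0,0.0445],"roll": 0,"grip": 0.05},{"dp": [0,0,0],"roll": 0,"grip": 0.05},{"dp": [0,0,0],"roll": 0,"grip": 0.05}]'

```text
time_s: 2.35
ee_pos: [0.5998, -0.0153, 0.3511]
eef_rot: [-1.572, 0.0, -1.326]
force: [-1.4, 0.1, -0.0]
grip_width: 0.0447
```

Run:
```python
from station import ctrl, imaging
import cv2,numpy as np,pickle
i=imaging.camera_info("wrist");a=imaging.camera("wrist")
pickle.dump(i,open("w1.pkl","wb"))
print(np.round(i["K"],1).tolist(),i["D"],np.round(i["world_from_camera"],4).tolist())
cv2.imwrite("pics/w1.png",a)
```

```text
[[374.5, 0.0, 277.3], [0.0, 374.5, 207.7], [0.0, 0.0, 1.0]] [-0.09055851  0.          0.          0.          0.        ] [[0.2426, -0.9348, -0.2595, 0.6762], [-0.9701, -0.2339, -0.0645, 0.0032], [-0.0003, 0.2674, -0.9636, 0.5195], [0.0, 0.0, 0.0, 1.0]]
```

View pics/w1.png

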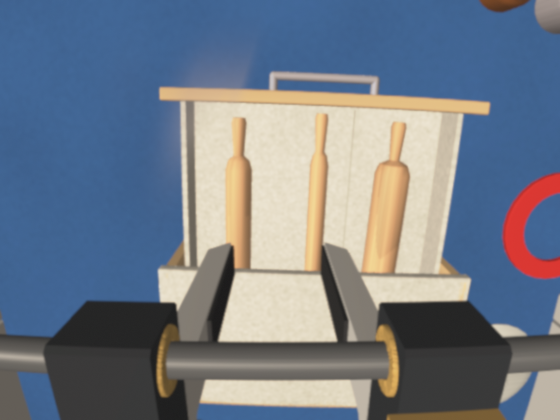

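The wrist view shows the medium pin's tip at (239,119), shoulder at (238,157) and edge crossing at (238,270). The cabinet's front top corners are at (161,268) and (468,278).

Run:
```python
from h import *
import pickle
i=pickle.load(open("w1.pkl","rb"));T=np.array(i["world_from_camera"])
def plane(px,z):
    u=cv2.undistortPoints(np.array(px,float)[:,None],np.array(i["K"]),np.array(i["D"]))[:,0]
    d=np.c_[u,np.ones(len(u))]@T[:3,:3].T
    return T[:3,3]+d*((z-T[2,3])/d[:,2:])
e=plane([[161,268],[468,278]],.183);print("edge",e,np.linalg.norm(e[0]-e[1]),"mid",e.mean(0),"yaw",np.arctan2(*(e[1]-e[0])[:2]*[1,-1]))
m=plane([[239,119],[238,157],[238,270]],.1195);print("medium",m)
p=[.5253,-.0745,.2049];c,s=np.cos(p[2]),np.sin(p[2])
d=m[:,:2]-p[:2];print("cab frame",np.c_[c*d[:,0]+s*d[:,1],-s*d[:,0]+c*d[:,1]])
# triangulate tip, shoulder with top + scene(shoulder)
for nm,obs in(("tip",[(i,[239,119]),(I["top"],ct([129,155]))]),("shoulder",[(i,[238,157]),(I["top"],ct([140,208])),(I["scene"],cs([380,430]))])):
    r=least_squares(lambda P:np.concatenate([proj(k,P)[0]-u for k,u in obs]),[.65,.03,.12]);print(nm,r.x,np.round(r.fun,1))
```

```text
edge [[ 0.49765415  0.07713526  0.183     ]
 [ 0.56068264 -0.22479809  0.183     ]] 0.3084417968870631 mid [ 0.52916839 -0.07383142  0.183     ] yaw 0.2057943793870491
medium [[0.65210266 0.03864967 0.1195    ]
 [0.61286527 0.03092742 0.1195    ]
 [0.48412243 0.00259113 0.1195    ]]
cab frame [[ 0.1471726   0.08498229]
 [ 0.10718476  0.08540518]
 [-0.02463051  0.08385685]]
tip [0.6523745  0.03808227 0.12445812] [ 0.1  0.1 -0.4 -0.1]
shoulder [0.61289358 0.03070752 0.12560278] [-0.4  0.8 -0.6 -0.7 -1.7  1. ]
```

Emit:
apply_moves --deltas '[{"dp": [0,0,0],"roll": 0.04,"grip": 0.05},{"dp": [-0.021,0,0.0235],"roll": 0,"grip": 0.05},{"dp": [-0.021,0,0.0235],"roll": 0,"grip": 0.05},{"dp": [0,0.04,0],"roll": 0,"grip": 0.05},{"dp": [0,0.04,0],"roll": 0,"grip": 0.05},{"dp": [0,0.04,0],"roll": 0,"grip": 0.05},{"dp": [0,0.03,0],"roll": 0,"grip": 0.05},{"dp": [0,0,0],"roll": 0,"grip": 0.05}]'

```text
time_s: 3.4
ee_pos: [0.6364, 0.0346, 0.2001]
eef_rot: [-1.574, 0.001, -1.367]
force: [-0.1, -0.5, 0.6]
grip_width: 0.0445
```

Run:
```python
from station import ctrl, imaging
import cv2
cv2.imwrite("pics/w2.png",imaging.camera("wrist"));print(ctrl.get_obs()["ee_pos"])
```

```text
[0.63726476 0.03478204 0.2021641 ]
```

View pics/w2.png

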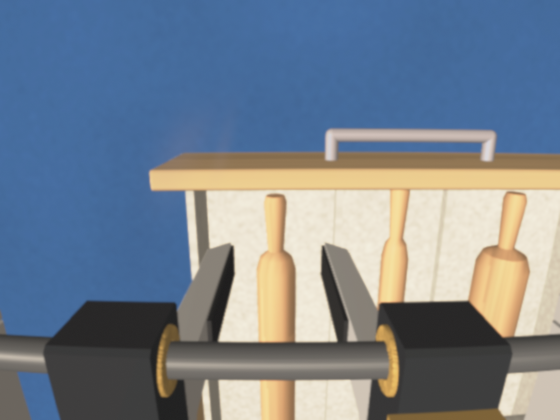

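The pin is centred between the fingers: handle (276,220), fingers at (233,250) and (322,250). I'll descend and close gently so the pin can pivot.

Emit:
apply_moves --deltas '[{"dp": [0,0.03,0],"roll": 0,"grip": 0.05},{"dp": [0,0.03,0],"roll": 0,"grip": 0.05},{"dp": [0,0.021,0],"roll": 0,"grip": 0.05},{"dp": [0,0,0],"roll": 0,"grip": 0.05},{"dp": [0,0,0],"roll": 0,"grip": 1},{"dp": [0,0,0],"roll": 0,"grip": 1},{"dp": [0,0,0],"roll": 0,"grip": 1},{"dp": [0,0,0],"roll": 0,"grip": 1}]' --newtons 8

```text
time_s: 4.45
ee_pos: [0.6378, 0.0357, 0.121]
eef_rot: [-1.57, -0.0, -1.366]
force: [-0.0, -0.9, 3.4]
grip_width: 0.0155
```

Emit:
apply_moves --deltas '[{"dp": [0,-0.013,-0.001],"roll": 0,"grip": 1},{"dp": [0,-0.013,-0.0015],"roll": 0,"grip": 1},{"dp": [0,-0.013,-0.002],"roll": 0,"grip": 1},{"dp": [0,-0.013,-0.0025],"roll": 0,"grip": 1},{"dp": [0,-0.012,-0.003],"roll": 0,"grip": 1},{"dp": [0,0,0],"roll": 0,"grip": 1},{"dp": [0,0,0],"roll": 0,"grip": 1}]'

```text
time_s: 5.32
ee_pos: [0.6275, 0.0336, 0.184]
eef_rot: [-1.571, 0.0, -1.366]
force: [-0.6, 0.3, -1.6]
grip_width: 0.0157
```

Run:
```python
from station import ctrl, imaging
import cv2,numpy as np
a=imaging.camera("scene")[110:270,165:330]
w=imaging.camera("wrist")
cv2.imwrite("pics/m3.png",np.hstack([cv2.resize(a,(433,420),interpolation=cv2.INTER_CUBIC),w[:,100:460]]))
o=ctrl.get_obs();print(o["ee_pos"],o["force"],o["moment"],o["grip_width"])
```

```text
[0.62752278 0.03363307 0.18380883] [-0.14994436  0.1940237  -0.57242988] [0.00137653 0.01427157 0.01210844] 0.015573877837540617
```

View pics/m3.png

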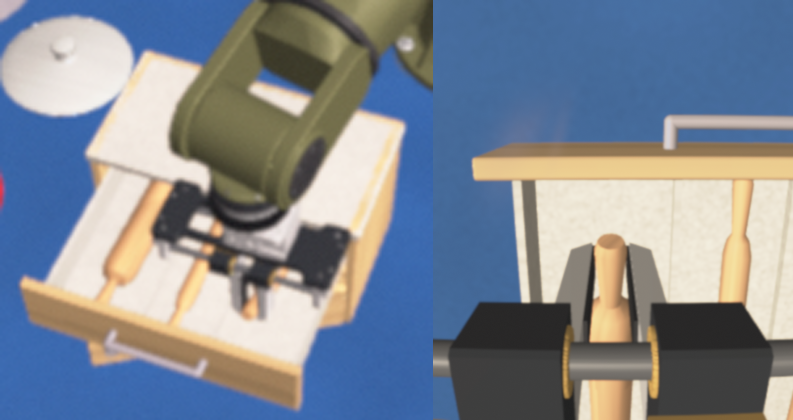

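Pin is tilted, with its end face visible at (610,241) and pointing up, and the wrist force is low. Now a firm grip and a diagonal pull.

Emit:
apply_moves --deltas '[{"dp": [0,0,0],"roll": 0,"grip": 1},{"dp": [0,0,0],"roll": 0,"grip": 1},{"dp": [0,-0.0045,0.013],"roll": 0,"grip": 1},{"dp": [0,-0.0045,0.013],"roll": 0,"grip": 1},{"dp": [0,-0.004,0.013],"roll": 0,"grip": 1},{"dp": [0,-0.004,0.013],"roll": 0,"grip": 1},{"dp": [0,0,0],"roll": 0,"grip": 1}]' --newtons 40

```text
time_s: 6.3
ee_pos: [0.6789, 0.0443, 0.2011]
eef_rot: [-1.571, 0.0, -1.366]
force: [-0.6, -1.0, -1.5]
grip_width: 0.015
```

Run:
```python
from station import ctrl, imaging
import cv2,numpy as np
a=imaging.camera("scene")[110:270,165:330]
w=imaging.camera("wrist")
cv2.imwrite("pics/m4.png",np.hstack([cv2.resize(a,(433,420),interpolation=cv2.INTER_CUBIC),w[:,100:460]]))
o=ctrl.get_obs();print(o["ee_pos"],o["force"],o["moment"],o["grip_width"])
```

```text
[0.67826592 0.04415178 0.20098906] [-0.51791772  0.67447315 -0.75824507] [ 0.03474496 -0.13080473  0.00156339] 0.014955908385642674
```

View pics/m4.png

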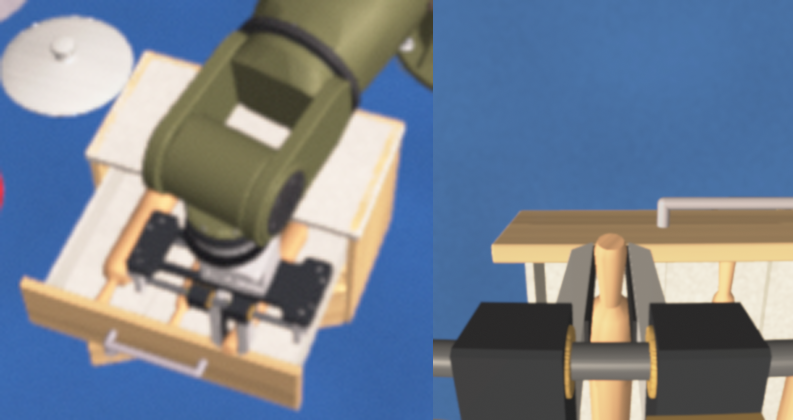

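The pin moved out with the gripper: its tip is over the panel at (610,241), and the moment of 0.13 N m matches the free pin's weight. I'll continue.

Emit:
apply_moves --deltas '[{"dp": [0,-0.004,0.013],"roll": 0,"grip": 1},{"dp": [0,-0.004,0.013],"roll": 0,"grip": 1},{"dp": [0,-0.004,0.013],"roll": 0,"grip": 1},{"dp": [0,-0.004,0.013],"roll": 0,"grip": 1},{"dp": [0,-0.004,0.013],"roll": 0,"grip": 1},{"dp": [0,-0.004,0.013],"roll": 0,"grip": 1},{"dp": [0,0,0],"roll": 0,"grip": 1}]'

```text
time_s: 7.28
ee_pos: [0.755, 0.0601, 0.225]
eef_rot: [-1.571, 0.0, -1.366]
force: [-0.3, 0.9, -1.2]
grip_width: 0.015
```

Run:
```python
from station import ctrl, imaging
import cv2,numpy as np
a=imaging.camera("scene")[110:270,165:330]
w=imaging.camera("top")[120:270,245:395]
cv2.imwrite("pics/m5.png",np.hstack([cv2.resize(a,(400,400),interpolation=cv2.INTER_CUBIC),cv2.resize(w,(400,400),interpolation=cv2.INTER_CUBIC)]))
o=ctrl.get_obs();print(o["ee_pos"],o["force"],o["moment"],o["grip_width"])
```

```text
[0.75451388 0.05991602 0.22499118] [ 0.35409079 -0.32909685 -0.59880215] [ 0.02003805 -0.19983347  0.04883409] 0.0150015586642542
```

View pics/m5.png

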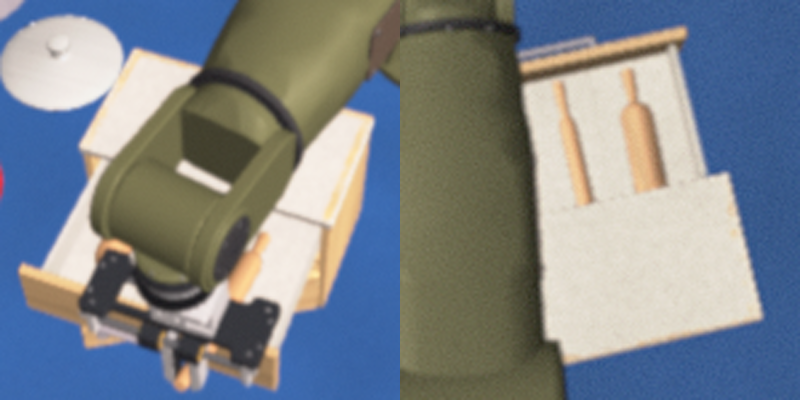

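The rear handle, at (265,240), now lies clear of the top's front edge, and the other pins are undisturbed. I'll lift straight up.

Emit:
apply_moves --deltas '[{"dp": [0,-0.02,0],"roll": 0,"grip": 1},{"dp": [0,-0.02,0],"roll": 0,"grip": 1},{"dp": [0,-0.02,0],"roll": 0,"grip": 1},{"dp": [0,-0.02,0],"roll": 0,"grip": 1},{"dp": [0,-0.02,0],"roll": 0,"grip": 1},{"dp": [0,-0.02,-0.01],"roll": 0,"grip": 1},{"dp": [0,-0.02,-0.01],"roll": 0,"grip": 1},{"dp": [0,-0.02,-0.01],"roll": 0,"grip": 1},{"dp": [0,0,0],"roll": 0,"grip": 1},{"dp": [0,0,0],"roll": 0,"grip": 1}]'

```text
time_s: 8.62
ee_pos: [0.7257, 0.0539, 0.3846]
eef_rot: [-1.572, 0.0, -1.366]
force: [-0.3, 0.3, -2.3]
grip_width: 0.0151
```

Run:
```python
from station import ctrl, imaging
import cv2,numpy as np
a=imaging.camera("scene")[110:310,125:330]
w=imaging.camera("wrist")
cv2.imwrite("pics/m6.png",np.hstack([cv2.resize(a,(430,420),interpolation=cv2.INTER_CUBIC),w[:,100:460]]))
o=ctrl.get_obs();print(o["time_s"],o["ee_pos"],o["force"],o["moment"],o["grip_width"])
```

```text
8.725 [0.72577999 0.054002   0.3840203 ] [ 0.79797557 -0.24093875 -1.5998901 ] [ 0.03123935 -0.15815688 -0.01255369] 0.015163025886852482
```

View pics/m6.png

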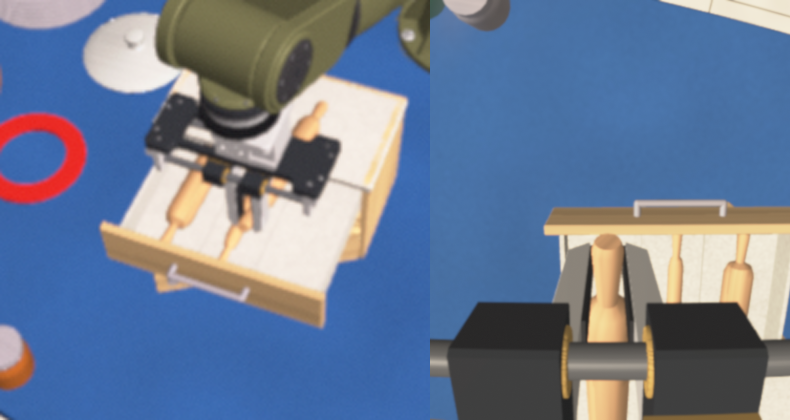

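Run:
```python
from h import *
t=np.array([.7258,.054,.384]);u=np.array([278.5,160.5])
def R(q): th,ya=q;return t-.237*np.array([np.cos(th)*np.cos(ya),np.cos(th)*np.sin(ya),np.sin(th)])
r=least_squares(lambda q:proj(I["scene"],R(q))[0]-u,[.3,.205]);print(np.degrees(r.x),R(r.x),r.fun)
o=ctrl.get_obs();print(o["joint_vel"])
```

```text
[17.49724655 11.11648229] [0.50400669 0.01041962 0.31274359] [0. 0.]
[-0.00094492  0.0017265  -0.00337773 -0.00111995  0.00126065  0.00020969]
```

```bash
python3 -c "
from station import ctrl
print(ctrl.hand_in())"
```

```text
the job is handed in; nothing more can be done
None
```

I took the medium pin out of the drawer, and it was held still in the gripper, well above the cabinet, when I handed in at about 8.7 s. The hand-in reports no verdict.

- **How it was done:** I gripped the front handle at 8 N and lifted it so the pin pivoted up about 17° with its rear still under the top. Then I tightened the grip to 40 N, drew the pin out diagonally over the drawer front and lifted it clear.
- **Final pose:** The pin is tilted 17.5°. Its rear end is at z ≈ 0.31 m and its front end at about 0.39 m, against the 0.213 m needed.
- **Grip and rest:** The finger opening is 15 mm, which fits the handle. The wrist moment of about 0.16 N m fits the pin hanging free, and the joints are still.
- **Other objects:** In the last pictures the thin and thick pins are still lying in the drawer. The things on the counter that I could see look unmoved, but I did not measure them, and the cup and bowl were not in those pictures.
- **Disagreements:** Triangulated pin height came out about 5 mm above the geometric value, so I used the geometry. Cabinet position differed by about 4 mm between views, which was within the clearances. I did not measure the pin's angle at the moment it was tilted under the top. I inferred it from the gripper position and the wrist picture, and the final angle agrees with it.

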